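Load a printed bar under the sprung hold-down flap of a trimming jig

ROBOT

A 7-joint arm with a two-finger parallel gripper is mounted at the origin on the work surface. World frame = base frame: x ahead of the robot, y to its left, z up, the work surface at z = 0. Lengths are in m, angles in rad, forces in N, time in s.
With the tool pointing down it reaches from about 0.4 to 0.9 m from the base axis. Payload 5.5 kg.
Tool frame: the origin (TCP) lies midway between the tips of the shut fingers; the grasp point (between the pads) lies 19 mm behind it; z points along the fingers, x is the direction in which the jaws open and shut, and the axes are right-handed (so a half turn about z gives the same grasp; the last joint's range is limited). The gripper opens to 92 mm and grips with 3 to 60 N. Pads are 19 mm wide; open, the fingers measure 130 mm over their backs; the gripper's body (75 mm by 190 mm) begins 47 mm behind the grasp point.
Start: joints at [1.53, 0.501, -0.427, 1.55, 0.221, 1.138, -0.21], TCP at [0.194, -0.62, 0.227] pointing down, gripper open.
Joint ranges: [-2.88, 2.88], [-0.31, 2.03], [-1.54, 1.56], [0.2, 2.42], [-1.41, 4.55], [0.19, 2.02], [-2.57, 2.57]. Speed limits (rad/s): [2.57, 2.57, 3.14, 3.14, 3.14, 3.14, 3.14].

INTERFACE

Orientations are given as a rotation vector (axis times angle).
In Python, from cell import manip gives the robot as it stands. The module is installed in compiled form; this text tells all that it offers.
- The arm moves only by the shell command python3 -m inch 'ROWS' [FORCE]. ROWS is a JSON object of lists of equal length, an entry for each row: "fingers": the gripper command: -1 is fully open, 1 is shut, values between are in proportion; "dp": the shift along the tool's x, y, z as a fraction of full scale, a list of three; "spin": the turn about the tool's z as a fraction of full scale. In form: {"fingers": [fingers, ...], "dp": [[tx, ty, tz], ...], "spin": [spin, ...]}. A call has 1 to 5 rows; each row is the pose to reach, as a shift and turn from the pose commanded when the call began, along the tool's axes at that moment; what a row does not reach only later rows make up. Full scale, the value 1, is 200 mm for a shift and 60 degrees for a turn. A row lasts 1/12 s, in which the tool goes at most 41.7 mm and 7.16 degrees, less where a joint would pass 70% of its speed; a pose out of reach is approached as far as the arm can. A call with a number of a shift or a turn outside -1 to 1 is refused whole. A call with a gripper value outside its range is refused whole. The fingers move at their own pace and stop on an object; FORCE is the grip in N (left out, the last holds). Time passes only in rows, so rows that repeat a pose let the fingers close. It gives the time, the measured TCP pose, the force and the opening at its end, in the units of the state.
- manip.sense(): the state, without advancing time (a new reading comes with each control period).
- manip.capture(name): name is "side" or "top"; returns the picture (420x560x3 uint8, red, green, blue); there is no depth.
- manip.get_calibration(name): a dict with "fx", "fy", "cx", "cy" (pixels), "origin" and "attitude" of the camera in the world. Camera axes: x right, y up, looking along -z (the intrinsics and any distortion apply to the point x, -y, -z); pixel columns grow to the right and rows downward; lengths in m; the calibration is good to about 2 mm. A picture is of the moment at which its call begins. get_calibration takes no time and is no camera call.
- manip.hand_in(): hands the job in, once; it reports no verdict.
The state is a dict: "clock": time; "joint_pos": joint angles; "qvel": joint speeds; "joint_efforts": joint torques, N m; "tool_pos": TCP position; "tool_rot": TCP orientation; "ft_force": force on the tool from outside, world axes, zero at the start; "wrist_torque": the same for the moment, N m; "finger_gap": opening from 0.0 (shut) to 1.0 (fully open).
Only numpy, scipy, OpenCV 4.12 (cv2) and the standard library are available. Lean on these libraries where they do the work, as an engineer would, in place of code of your own. Each camera call takes 0.05 s, during which the arm holds its last target.

TASK

Press the jig's yellow paddle down with one fingertip to hold the blue spring-closed flap open, and with the other fingertip push the green printed bar along its lane under the flap until it is fully home against the stop. Then let the paddle go so that the flap springs down and clamps the bar, and take the hand clear. Only push the bar, never lift it, and leave the pen, scraper and white hub alone.

Things in the scene. Friction and masses are not known exactly. Their poses are not given: they have to be found in the camera images.
- jig: Trimming jig fixed to the bench, plywood base 300 x 96 x 8 mm. Origin: on the bench, on the lane's centre line, below the flap's front edge. Axes: x along the lane, the way the bar is pushed; y across, towards the paddle; z up. Lane floor at z 8 mm, between low rails (inner faces y -20 and 20, tops z 16 mm). Two black hinge posts, tops at z 64 mm, stand at x -194 and 82, y 36 mm.
- flap (a joint): Rocker angle, rad: 0 closed, 0.75 at most. Flap and paddle are one rocker on a hinge bar along the jig's x (12 mm thick). A spring closes it: 0.12 N m at 0 plus 0.2 N m per rad, 5 to 7 N at the paddle. Pressing the paddle lifts the flap; the bar passes under from 0.37 up. A fingertip pressing near jig y 75, down to z 31 mm, gives about 0.6. Let down on the bar it stays at about 0.33.
- hinge (a point): Point on the hinge axis in line with the flap's front edge: jig x 0, y 30, z 56 mm.
- flap_nose (a point): Front end of the black rubber nose (10 mm thick) along the free edge of the blue flap, on its centre line, 44 mm from the hinge. The flap spans jig x 0 to 70 mm and slopes from the hinge down over the lane, 28 degrees when closed; the nose's underside is then at z 30 mm, lower than the bar's top (z 44 mm), so that the bar cannot enter.
- paddle_mid (a point): Middle of the yellow paddle's top, 40 mm from the hinge (jig x -92.5, y 70, z 58 mm when closed); moves with it. The paddle is a level plate 185 x 60 x 4 mm: x -185 to 0, y 36 to 96 mm, in front of the flap and beside the lane. Pressed, it tilts about the hinge, outer edge lowest. Its lever arm is the same all along x: a fingertip may slide along it while holding it down.
- stop_face (a point): Centre of the lane on the face of the stop, an aluminium block 50 mm wide, top at z 42 mm: jig x 75, y 0, z 26 mm, axes as the jig's.
- print_nose (a point): Centre of the leading end face of the green printed bar (100 long x 36 wide x 36 mm high, about 0.1 kg), 18 mm above its underside. The bar lies loose in the lane, in front of the flap; its x axis runs from tail to nose. Home, this face lies against the stop and the bar's last 25 mm still stick out in front of the flap.
- print_tail (a point): Centre of the bar's rear end face (36 x 36 mm), 18 mm above its underside: the face to push on.
- pen: Bystander: white and turquoise 3D-printing pen, 150 mm long, 28 mm thick, lying loose; origin at the middle of its underside.
- scraper: Bystander: flat spatula scraper, 170 mm long, lying loose.
- hub: Bystander: white printed spool hub, 60 mm disc with a knob, 24 mm high; origin at the centre of its underside.

How it is judged:
On the way, in this order (a step that is already met when the one before it is completed fails the run):
1. a finger holds the flap open before the bar goes under it (value of joint flap above 0.38 rad and contact force between the fingers and flap above 0.5 N and x of print_nose in the frame of stop_face below -0.07 m), for 0.1 s.
2. the bar is pushed under the flap by a finger while a finger holds the flap open (value of joint flap above 0.34 rad and contact force between the fingers and flap above 0.5 N and contact force between the fingers and print above 0.02 N and x of print_nose in the frame of stop_face above -0.045 m), for 0.05 s.
At the end, for the whole second after the job is handed in: The bar lies flat in the lane with its nose within 5 mm of the stop, at rest, and the released flap presses on it (more than 1 N, flap angle 0.25 to 0.41) (x of print_nose in the frame of stop_face between -0.005 and 0.003 m and y of print_nose in the frame of stop_face between -0.006 and 0.006 m and value of joint flap between 0.25 and 0.41 rad and contact force between flap and print above 1 N and linear speed of print below 0.01 m/s and angle between print_nose's own z axis and vertical below 0.06 rad); the robot touches nothing.
It fails at once if the bar is lifted (more than 12 mm) or tipped (z of any of print_nose, print_tail in the frame of jig above 0.038 m or angle between print_nose's own z axis and vertical above 0.3 rad).
It fails at once if pen, scraper or hub is disturbed (more than 20 mm) (distance of any of pen, scraper, hub from where it was at the start of the episode above 0.02 m).
It also fails if it takes over 35 s, if anything falls off the work surface, if the arm or the gripper's body presses on something with over 40 N, if the wrist force passes 120 N, or if a joint passes its speed limit or range.

## Working session

There is one attempt and no reset: what is moved stays moved. The work goes in short steps, Python scripts to look and compute and a shell command to move; the robot and the scene stay as the last step left them, time stands still between calls to the robot, and variables do not carry over. Pictures are saved under pics/ and viewed, and the job is handed in when it is done.

```bash
mkdir -p pics
python3 - <<'E'
from cell import manip
import cv2
s=manip.sense()
for k in s: print(k,s[k])
for n in ("side","top"):
    cv2.imwrite(f"pics/{n}0.png",manip.capture(n)[:,:,::-1]); print(n,manip.get_calibration(n))
E
```

```text
clock 0.0
joint_pos [ 1.53017942  0.50183633 -0.42678455  1.55143563  0.22083171  1.13829639
 -0.21031424]
qvel [ 5.65895746e-04 -3.25270464e-04  3.73343405e-05 -4.07842974e-04
  1.44851568e-03 -1.48083625e-03  1.90688161e-03]
joint_efforts [ 7.82104580e-04 -5.66597593e+01 -5.81616059e+00 -2.79112279e+01
 -6.87165605e-02  3.10402061e-02  2.27003329e-04]
tool_pos [ 0.19419437 -0.61959014  0.22569097]
tool_rot [-2.53112513e+00  1.85895558e+00  2.38959781e-03]
ft_force [-0.02248588  0.47051041 -0.7166265 ]
wrist_torque [-0.0508925   0.00247754  0.00602058]
finger_gap 1.0022048464209616
side {'fx': 380.0264482416475, 'fy': 380.0264482416475, 'cx': 283.3999100780418, 'cy': 210.03242688579311, 'origin': array([0.2704734 , 0.5881634 , 0.59080359]), 'attitude': array([ 0.30274139, -1.22722011, -2.40221808])}
top {'fx': 484.87906248630077, 'fy': 484.87906248630077, 'cx': 274.329374626147, 'cy': 206.00504436525216, 'origin': array([ 0.5330242 , -0.03434259,  1.12821491]), 'attitude': array([ 0.05247708, -0.0541099 , -1.56813408])}
```

View pics/side0.png

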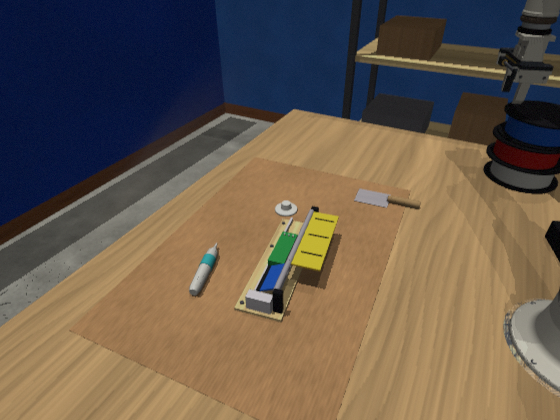

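View pics/top0.png

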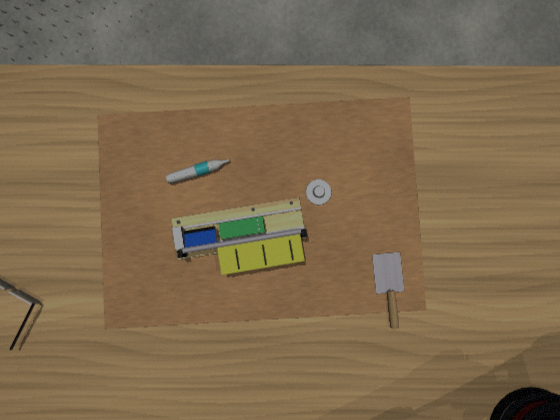

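The top view shows the jig at about (175-305, 200-275), with the stop on the left, so the bar is pushed left (about world +y) and the paddle faces the robot. The bar is at about (218-265, 218-238), the hub at (318,192), the scraper at (388,272) and the pen at (198,171). Next I'll measure them.

```bash
cat > h.py <<'E'
import numpy as np, cv2
from cell import manip
from scipy.spatial.transform import Rotation as R
def ray(cal,uv):
    d=np.array([(uv[0]-cal['cx'])/cal['fx'],-(uv[1]-cal['cy'])/cal['fy'],-1.0])
    return np.array(cal['origin']),R.from_rotvec(cal['attitude']).apply(d)
def onz(n,uv,z):
    o,d=ray(manip.get_calibration(n),uv); return o+d*(z-o[2])/d[2]
def proj(n,p):
    c=manip.get_calibration(n);q=R.from_rotvec(c['attitude']).inv().apply(np.array(p)-c['origin'])
    return c['cx']+c['fx']*q[0]/-q[2], c['cy']-c['fy']*q[1]/-q[2]
E
python3 - <<'E'
from h import *
im=cv2.imread("pics/top0.png"); x0,y0=165,175
cv2.imwrite("pics/topz.png",cv2.resize(im[y0:y0+115,x0:x0+155],None,fx=5,fy=5,interpolation=cv2.INTER_CUBIC))
h=cv2.cvtColor(im,cv2.COLOR_BGR2HSV)
for nm,lo,hi,z in (("green",(50,120,60),(80,255,255),.044),("yellow",(25,150,100),(35,255,255),.058),("blue",(105,150,60),(125,255,255),.045)):
    m=cv2.inRange(h,lo,hi); m[:190]=0;m[290:]=0;m[:,:165]=0
    c=max(cv2.findContours(m,0,2)[0],key=cv2.contourArea); r=cv2.minAreaRect(c)
    b=cv2.boxPoints(r); print(nm,r,[np.round(onz("top",p,z)[:2],4).tolist() for p in b])
print([onz("top",p,.03) for p in ((318,192),(388,272),(391,310))])
E
```

```text
green ((241.21621704101562, 227.29730224609375), (15.782302856445312, 44.058929443359375), 80.53767395019531) [[0.5681, 0.09], [0.5845, -0.0071], [0.5497, -0.013], [0.5334, 0.0839]]
yellow ((260.54052734375, 254.24322509765625), (27.290233612060547, 83.8434829711914), 80.53767395019531) [[0.5137, 0.0906], [0.5443, -0.0913], [0.4853, -0.1011], [0.4549, 0.0802]]
blue ((199.68919372558594, 237.63516235351562), (12.987519264221191, 31.72900390625), 80.53767395019531) [[0.544, 0.1682], [0.5558, 0.0985], [0.5273, 0.0935], [0.5156, 0.163]]
[array([ 0.6398186 , -0.13469246,  0.03      ]), array([ 0.45937945, -0.29145398,  0.03      ]), array([ 0.37492643, -0.29699299,  0.03      ])]
```

View pics/topz.png

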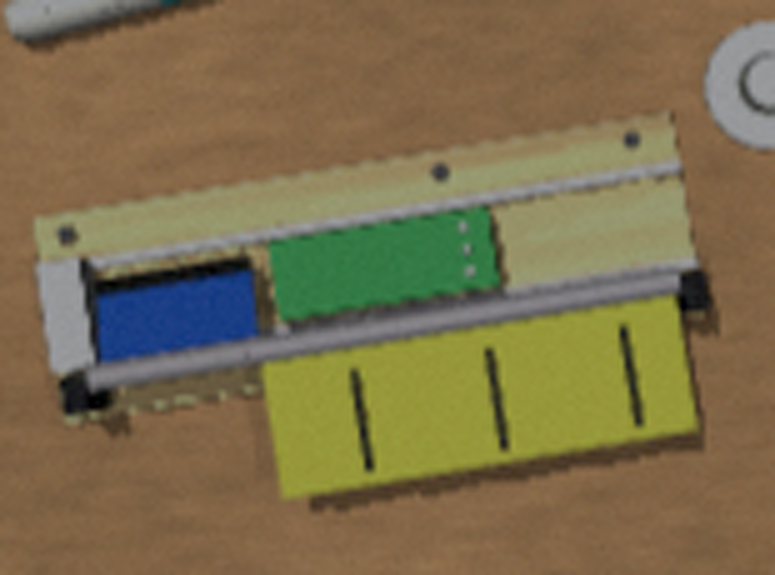

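```bash
cat >> h.py <<'E'
O=np.array([.5493,.0963]);X=np.array([-.166,.986]);Y=np.array([-.986,-.166])
def go(jx,jy,z):
    s=manip.sense();M=R.from_rotvec(s['tool_rot']).as_matrix();p=s['tool_pos']
    w=np.r_[O+jx*X+jy*Y,z]-p
    t=np.r_[-Y,0]; ang=np.degrees(np.arctan2((M.T@t)[1],(M.T@t)[0]))
    d=p[:2]-O
    print('t',round(s['clock'],2),'jig',np.round([d@X,d@Y,p[2]],4),'dp',np.round(M.T@w/.2,3),'spin',round(ang/60,3),'f',np.round(s['ft_force'],2),'gap',round(s['finger_gap'],3),'q',np.round(s['joint_pos'],2))
if __name__=='__main__':
    import sys; go(*map(float,sys.argv[1:]))
E
python3 h.py -.130 .036 .2
python3 -m inch '{"fingers":[-1,-1,-1,-1,-1],"dp":[[-0.67,-0.74,0],[-0.67,-0.74,0],[-0.67,-0.74,0],[-0.67,-0.74,0],[-0.67,-0.74,0]],"spin":[-0.5,-0.5,-0.5,-0.5,-0.5]}'
python3 h.py -.130 .036 .2
```

```text
t 0.1 jig [-0.647   0.469   0.2258] dp [-2.265 -2.498  0.133] spin -1.369 f [ 0.73 -0.17  0.25] gap 1.006 q [ 1.53  0.5  -0.43  1.55  0.22  1.14 -0.21]
clock: 0.52
tool_pos: [0.2971, -0.4445, 0.2263]
tool_rot: [-2.931, 1.128, 0.001]
ft_force: [0.7, 0.0, 0.2]
finger_gap: 1.003
t 0.52 jig [-0.4914  0.3385  0.2263] dp [-0.479 -2.308  0.135] spin -0.861 f [0.73 0.   0.22] gap 1.003 q [ 1.45  0.32 -0.63  1.84  0.21  1.05  0.01]
```

```bash
python3 -m inch '{"fingers":[-0.35,-0.35,-0.35,-0.35,-0.35],"dp":[[-0.2,-0.98,0],[-0.2,-0.98,0],[-0.2,-0.98,0],[-0.2,-0.98,0],[-0.2,-0.98,0]],"spin":[-0.5,-0.5,-0.5,-0.5,-0.5]}'
python3 h.py -.130 .036 .2
```

```text
clock: 0.93
tool_pos: [0.3998, -0.2735, 0.2267]
tool_rot: [-3.124, 0.331, -0.0]
ft_force: [1.3, -0.1, -0.1]
finger_gap: 0.697
t 0.93 jig [-0.3398  0.2088  0.2267] dp [ 0.416 -1.294  0.134] spin -0.361 f [ 1.29 -0.07 -0.15] gap 0.697 q [ 1.27  0.26 -0.83  1.95  0.22  1.03  0.13]
```

```bash
python3 -m inch '{"fingers":[-0.35,-0.35,-0.35,-0.35,-0.35],"dp":[[0.3,-0.94,0],[0.3,-0.94,0],[0.3,-0.94,0],[0.3,-0.94,0],[0.3,-0.94,0]],"spin":[-0.36,-0.36,-0.36,-0.36,-0.36]}'
python3 h.py -.130 .036 .2
```

```text
clock: 1.35
tool_pos: [0.4994, -0.1027, 0.2269]
tool_rot: [-3.13, -0.251, -0.001]
ft_force: [0.3, -0.8, 0.6]
finger_gap: 0.677
t 1.35 jig [-0.1879  0.0822  0.2269] dp [ 0.229 -0.291  0.135] spin -0.006 f [ 0.25 -0.8   0.58] gap 0.677 q [ 0.94  0.35 -0.95  1.89  0.33  1.07  0.02]
```

```bash
python3 -m inch '{"fingers":[-0.35,-0.35,-0.35,-0.35,-0.35],"dp":[[0.23,-0.27,0],[0.23,-0.27,0.1],[0.23,-0.27,0.6],[0.23,-0.27,0.6],[0.23,-0.27,0.6]],"spin":[-0.006,-0.006,-0.006,-0.006,-0.006]}'
python3 -m inch '{"fingers":[-0.35,-0.35],"dp":[[0,0,0],[0,0,0]],"spin":[0,0]}'
python3 h.py -.135 .036 .031
python3 - <<'E'
from h import *
for n,(x,y,w,g) in (("side",(210,180,160,140)),("top",(165,165,160,120))):
    im=manip.capture(n)[:,:,::-1]; cv2.imwrite(f"pics/{n}1.png",cv2.resize(im[y:y+g,x:x+w],None,fx=4,fy=4,interpolation=cv2.INTER_CUBIC))
E
```

```text
clock: 1.77
tool_pos: [0.5319, -0.045, 0.1017]
tool_rot: [-3.129, -0.259, 0.011]
ft_force: [-1.1, -0.5, 0.3]
finger_gap: 0.676
clock: 1.93
tool_pos: [0.5346, -0.0453, 0.106]
tool_rot: [-3.13, -0.257, 0.004]
ft_force: [0.1, -0.0, 0.2]
finger_gap: 0.675
t 1.93 jig [-0.1372  0.038   0.106 ] dp [ 0.011 -0.011  0.375] spin -0.003 f [ 0.14 -0.05  0.17] gap 0.675 q [ 0.68  0.57 -0.83  1.92  0.53  0.89 -0.25]
```

View pics/side1.png

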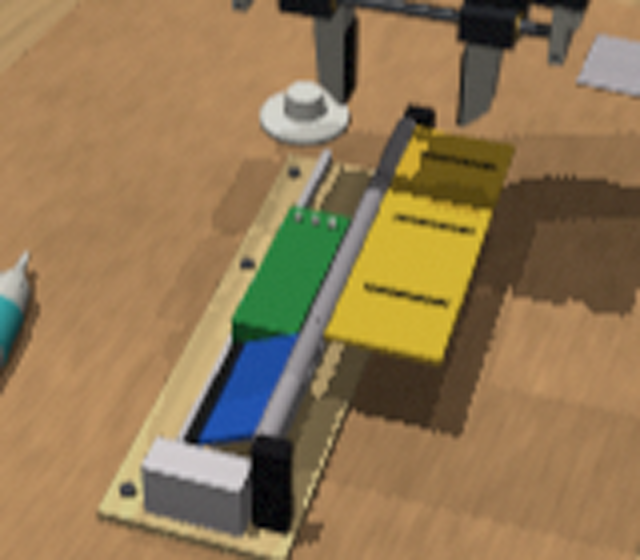

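View pics/top1.png

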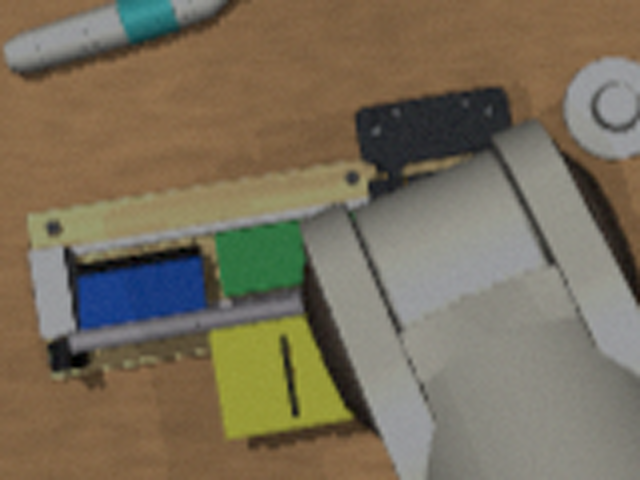

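The side view shows both tapered fingers above the jig. The lane finger's tip is at crop (343,100) and the paddle finger's at (472,120), and nothing has been touched. I'll check the tip positions by casting rays.

Run:
```python
from h import *
for c in ((318,78),(343,102),(352,98),(460,118),(472,122),(490,112)):
    for z in (.1,.106,):
        p=onz("side",(210+c[0]/4,180+c[1]/4),z)[:2]-O; print(c,z,np.round([p@X,p@Y],4))
```

```text
(318, 78) 0.1 [-0.1577 -0.0168]
(318, 78) 0.106 [-0.1492 -0.0142]
(343, 102) 0.1 [-0.1392  0.0037]
(343, 102) 0.106 [-0.131  0.006]
(352, 98) 0.1 [-0.1445  0.0074]
(352, 98) 0.106 [-0.1362  0.0096]
(460, 118) 0.1 [-0.1443  0.0695]
(460, 118) 0.106 [-0.1361  0.071 ]
(472, 122) 0.1 [-0.1427  0.0766]
(472, 122) 0.106 [-0.1345  0.078 ]
(490, 112) 0.1 [-0.155  0.084]
(490, 112) 0.106 [-0.1467  0.0854]
```

```bash
python3 -m inch '{"fingers":[-0.35,-0.35,-0.35,-0.35,-0.35],"dp":[[0.01,-0.01,0.1],[0.01,-0.01,0.2],[0.01,-0.01,0.25],[0.01,-0.01,0.3],[0.01,-0.01,0.33]],"spin":[0,0,0,0,0]}'
python3 h.py -.135 .036 .031
python3 -m inch '{"fingers":[-0.35,-0.35,-0.35],"dp":[[0,0,0.03],[0,0,0.04],[0,0,0.04]],"spin":[0,0,0]}'
python3 h.py -.135 .036 .031
python3 - <<'E'
from h import *
for n,(x,y,w,g) in (("side",(210,180,160,140)),):
    im=manip.capture(n)[:,:,::-1]; cv2.imwrite(f"pics/{n}2.png",cv2.resize(im[y:y+g,x:x+w],None,fx=4,fy=4,interpolation=cv2.INTER_CUBIC))
E
```

```text
clock: 2.45
tool_pos: [0.5389, -0.0438, 0.0418]
tool_rot: [3.13, 0.256, 0.006]
ft_force: [1.1, -0.5, 5.9]
finger_gap: 0.673
t 2.45 jig [-0.1364  0.0335  0.0418] dp [-0.013 -0.007  0.054] spin -0.004 f [ 1.15 -0.55  5.86] gap 0.673 q [ 0.61  0.66 -0.74  1.95  0.64  0.78 -0.34]
clock: 2.7
tool_pos: [0.5381, -0.0437, 0.0337]
tool_rot: [3.13, 0.256, 0.003]
ft_force: [0.3, -1.0, 5.7]
finger_gap: 0.674
t 2.7 jig [-0.1362  0.0343  0.0337] dp [-0.008 -0.006  0.014] spin -0.003 f [ 0.27 -1.03  5.68] gap 0.674 q [ 0.6   0.67 -0.73  1.95  0.65  0.76 -0.35]
```

View pics/side2.png

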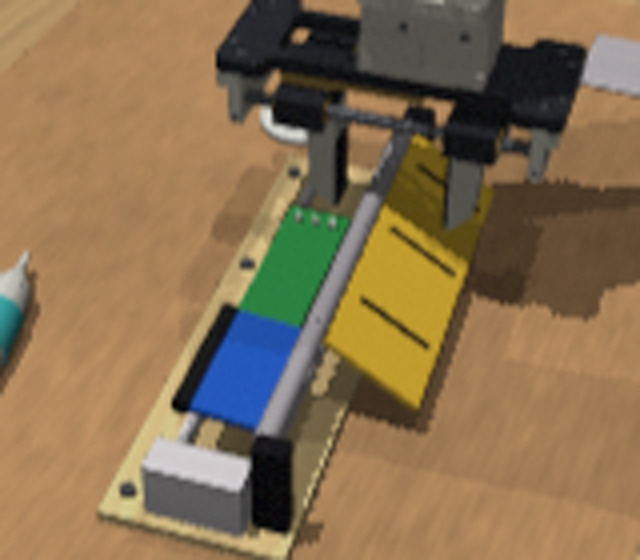

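The flap is clearly lifted: its blue plate is raised and the paddle is pressed down at crop (460,220). The bar is still untouched, with its tail at about (320,215). Next I'll lower slightly and start the push.

```bash
python3 -m inch '{"fingers":[-0.35,-0.35,-0.35,-0.35,-0.35],"dp":[[-0.005,-0.03,0.01],[-0.005,-0.06,0.015],[-0.005,-0.09,0.015],[-0.005,-0.12,0.015],[-0.005,-0.15,0.015]],"spin":[-0.003,-0.003,-0.003,-0.003,-0.003]}'
python3 h.py -.0345 .036 .031
python3 -m inch '{"fingers":[-0.35,-0.35,-0.35,-0.35,-0.35],"dp":[[0,-0.03,0],[0,-0.06,0],[0,-0.09,0],[0,-0.12,0],[0,-0.15,0]],"spin":[0,0,0,0,0]}'
python3 h.py -.0345 .036 .031
python3 - <<'E'
from h import *
for n,(x,y,w,g) in (("side",(210,180,160,140)),):
    im=manip.capture(n)[:,:,::-1]; cv2.imwrite(f"pics/{n}3.png",cv2.resize(im[y:y+g,x:x+w],None,fx=4,fy=4,interpolation=cv2.INTER_CUBIC))
E
```

```text
clock: 3.17
tool_pos: [0.5309, -0.0143, 0.03]
tool_rot: [3.13, 0.261, -0.001]
ft_force: [-1.9, -5.0, 3.9]
finger_gap: 0.676
t 3.17 jig [-0.106   0.0365  0.03  ] dp [ 0.003 -0.357 -0.005] spin -0.001 f [-1.92 -5.01  3.9 ] gap 0.676 q [ 0.55  0.67 -0.73  1.97  0.65  0.75 -0.41]
clock: 3.58
tool_pos: [0.5259, 0.0162, 0.0297]
tool_rot: [3.131, 0.262, -0.0]
ft_force: [-2.2, -4.8, 5.2]
finger_gap: 0.672
t 3.58 jig [-0.0751  0.0364  0.0297] dp [ 0.002 -0.203 -0.007] spin 0.0 f [-2.17 -4.79  5.18] gap 0.672 q [ 0.5   0.66 -0.73  1.98  0.65  0.74 -0.47]
```

View pics/side3.png

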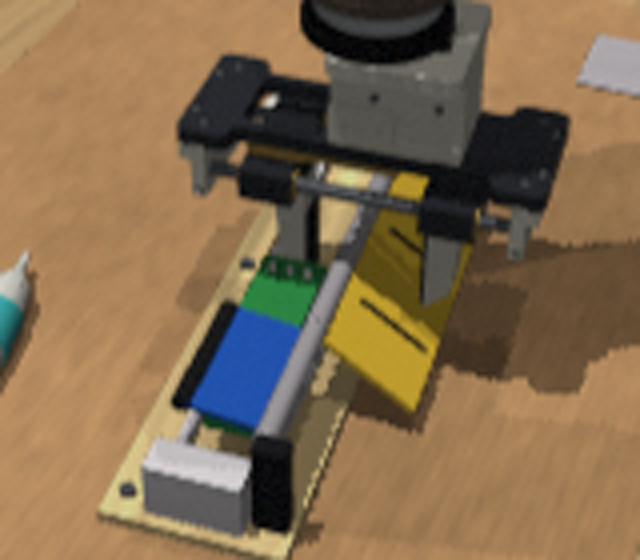

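The bar is sliding under the raised flap. Its tail is at crop (295,265), and about 40 mm remain.

```bash
python3 -m inch '{"fingers":[-0.35,-0.35,-0.35,-0.35,-0.35],"dp":[[0,-0.03,0],[0,-0.06,0],[0,-0.09,0],[0,-0.12,0],[0,-0.15,0]],"spin":[0,0,0,0,0]}'
python3 h.py -.0345 .036 .031
python3 -m inch '{"fingers":[-0.35,-0.35,-0.35,-0.35,-0.35],"dp":[[0,-0.015,0],[0,-0.03,0],[0,-0.045,0],[0,-0.05,0],[0,-0.05,0]],"spin":[0,0,0,0,0]}'
python3 h.py -.0345 .036 .031
python3 - <<'E'
from h import *
for n,(x,y,w,g) in (("side",(210,180,160,140)),("top",(165,165,160,120))):
    im=manip.capture(n)[:,:,::-1]; cv2.imwrite(f"pics/{n}4.png",cv2.resize(im[y:y+g,x:x+w],None,fx=4,fy=4,interpolation=cv2.INTER_CUBIC))
E
```

```text
clock: 4.05
tool_pos: [0.5208, 0.0457, 0.0296]
tool_rot: [-3.131, -0.262, 0.001]
ft_force: [-2.8, -3.9, 3.8]
finger_gap: 0.676
t 4.05 jig [-0.0451  0.0365  0.0296] dp [ 0.002 -0.053 -0.007] spin -0.0 f [-2.76 -3.91  3.8 ] gap 0.676 q [ 0.44  0.66 -0.73  1.99  0.65  0.74 -0.52]
clock: 4.47
tool_pos: [0.5194, 0.0555, 0.0298]
tool_rot: [-3.13, -0.262, -0.0]
ft_force: [-2.4, -3.0, 3.4]
finger_gap: 0.674
t 4.47 jig [-0.0353  0.0363  0.0298] dp [ 0.001 -0.004 -0.006] spin 0.0 f [-2.38 -2.99  3.4 ] gap 0.674 q [ 0.42  0.66 -0.73  1.99  0.65  0.74 -0.54]
```

View pics/side4.png

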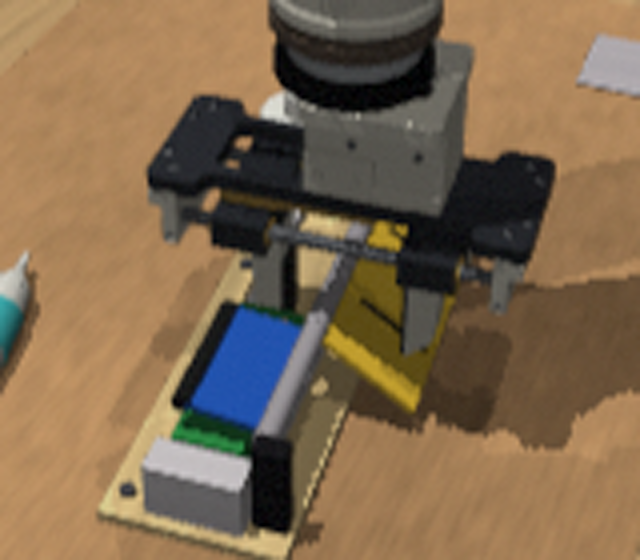

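The bar's nose is nearly at the stop: a thin dark-green strip still shows at crop (215,445) behind the grey block. I'll creep forward until the force rises.

```bash
for i in 1 2; do python3 -m inch '{"fingers":[-0.35,-0.35,-0.35],"dp":[[0,-0.01,0],[0,-0.015,0],[0,-0.015,0]],"spin":[0,0,0]}' >/dev/null
python3 h.py -.0345 .036 .031; done
```

```text
t 4.82 jig [-0.0348  0.0362  0.0297] dp [ 0.001 -0.002 -0.006] spin -0.002 f [-1.9  -6.98  4.48] gap 0.673 q [ 0.42  0.66 -0.73  1.99  0.66  0.74 -0.55]
t 5.07 jig [-0.0347  0.0363  0.0298] dp [ 0.002 -0.001 -0.006] spin -0.005 f [ -1.43 -11.99   6.97] gap 0.678 q [ 0.41  0.66 -0.73  1.99  0.66  0.74 -0.56]
```

The tool stalled at jig x -0.0347, where -0.0345 was predicted for home, and the force is rising, so the bar is on the stop. I'll check with a picture.

Run:
```python
from h import *
for n,(x,y,w,g) in (("side",(235,250,80,70)),("top",(165,195,80,70))):
    im=manip.capture(n)[:,:,::-1]; cv2.imwrite(f"pics/{n}5.png",cv2.resize(im[y:y+g,x:x+w],None,fx=8,fy=8,interpolation=cv2.INTER_CUBIC))
```

```text
(no output)
```

View pics/side5.png

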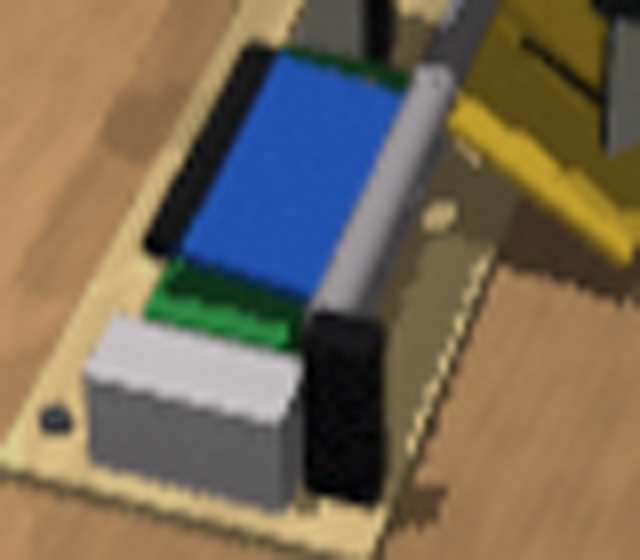

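View pics/top5.png

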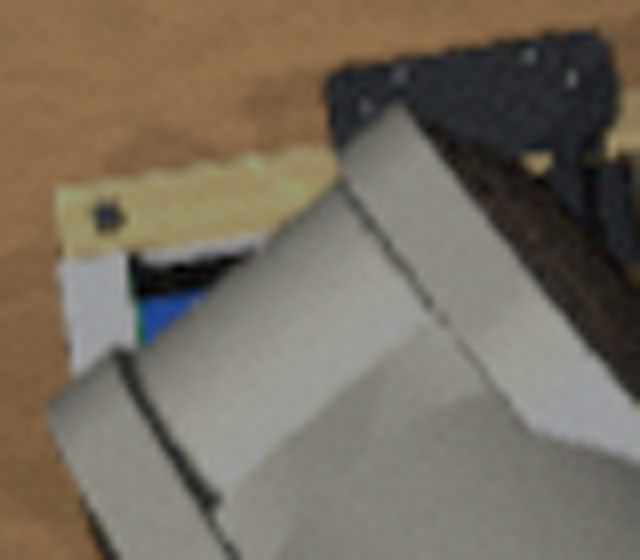

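The bar's top meets the stop's back edge at about (290,345), so it is home. I'll back off along the lane, then let the paddle up gently.

```bash
python3 -m inch '{"fingers":[-0.35,-0.35,-0.35,-0.35],"dp":[[0,0.02,0],[0,0.04,0],[0,0.055,0],[0,0.055,0]],"spin":[0,0,0,0]}' >/dev/null
python3 h.py -.0345 .036 .031
python3 -m inch '{"fingers":[-0.35,-0.35,-0.35,-0.35,-0.35],"dp":[[0,0,-0.03],[0,0,-0.06],[0,0,-0.09],[0,0,-0.12],[0,0,-0.15]],"spin":[0,0,0,0,0]}' >/dev/null
python3 h.py -.0345 .036 .031
python3 -m inch '{"fingers":[-0.35,-0.35,-0.35,-0.35,-0.35],"dp":[[0,0,-0.1],[0,0,-0.2],[0,0,-0.4],[0,0,-0.6],[0,0,-0.7]],"spin":[0,0,0,0,0]}' >/dev/null
python3 h.py -.0345 .036 .031
```

```text
t 5.5 jig [-0.0396  0.0362  0.0297] dp [ 0.001 -0.026 -0.006] spin 0.0 f [-3.6   2.84  4.23] gap 0.672 q [ 0.43  0.66 -0.73  1.99  0.65  0.74 -0.53]
t 5.92 jig [-0.0411  0.0347  0.0609] dp [-0.007 -0.033  0.15 ] spin -0.0 f [ 0.13 -0.24 -0.07] gap 0.673 q [ 0.47  0.61 -0.78  1.98  0.6   0.79 -0.49]
t 6.33 jig [-0.0403  0.0335  0.2047] dp [-0.018 -0.029  0.869] spin 0.001 f [ 0.9   0.55 -0.55] gap 0.678 q [ 0.61  0.41 -0.94  1.88  0.39  1.04 -0.32]
```

Now I'll move the hand away, back along the lane (tool +y) and towards the robot, so both cameras can see.

```bash
python3 -m inch '{"fingers":[-0.35,-0.35,-0.35,-0.35,-0.35],"dp":[[0,0.9,0],[0,0.9,0],[0,0.9,0],[0,0.9,0],[0,0.9,0]],"spin":[0,0,0,0,0]}' >/dev/null
python3 -m inch '{"fingers":[-0.35,-0.35,-0.35,-0.35],"dp":[[0,0.3,0],[0,0.3,0],[0,0.3,0],[0,0.3,0]],"spin":[0,0,0,0]}' >/dev/null
python3 h.py -.0345 .036 .031
python3 - <<'E'
from h import *
for n,(x,y,w,g) in (("side",(210,180,160,140)),("top",(165,165,160,120))):
    im=manip.capture(n)[:,:,::-1]; cv2.imwrite(f"pics/{n}6f.png",im);cv2.imwrite(f"pics/{n}6.png",cv2.resize(im[y:y+g,x:x+w],None,fx=4,fy=4,interpolation=cv2.INTER_CUBIC))
E
```

```text
t 7.08 jig [-0.2825  0.0363  0.2001] dp [-0.004 -1.24   0.845] spin -0.003 f [-0.27  0.78  0.28] gap 0.676 q [ 0.91  0.53 -0.85  1.72  0.44  1.1   0.08]
```

View pics/side6.png

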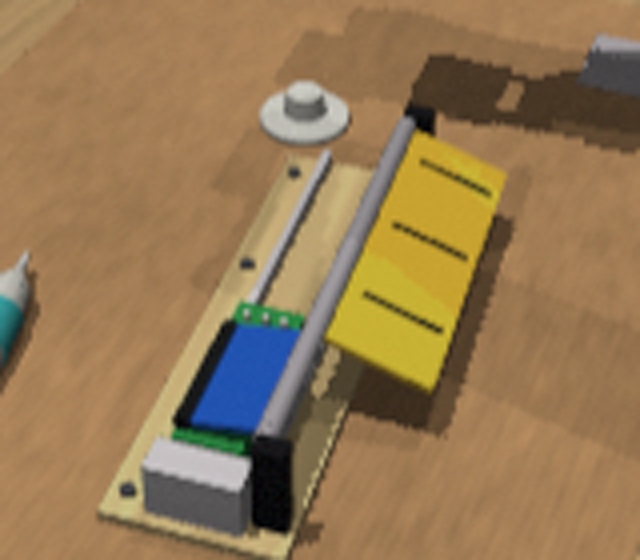

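View pics/top6.png

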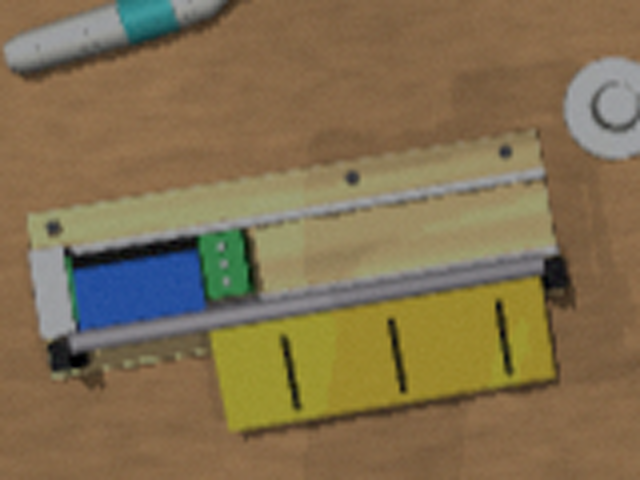

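The flap rests on the bar, with the green nose against the stop at top-view crop (70,290) and the tail edge at about (247,262). I'll measure the tail with the colour mask.

```bash
python3 - <<'E'
from h import *
im=cv2.imread("pics/top6f.png");h=cv2.cvtColor(im,cv2.COLOR_BGR2HSV)
m=cv2.inRange(h,(50,120,60),(80,255,255));m[:190]=0;m[290:]=0;m[:,:165]=0
for c in cv2.findContours(m,0,2)[0]:
    if cv2.contourArea(c)<5: continue
    for p in cv2.boxPoints(cv2.minAreaRect(c)):
        q=onz("top",p,.044)[:2]-O; print(np.round(p,1),np.round([q@X,q@Y],4))
b=cv2.imread("pics/top0.png");d=cv2.absdiff(im,b).max(2)
print("pen/hub/scraper max diff",d[150:195,160:235].max(),d[175:208,303:335].max(),d[245:330,368:410].max())
E
python3 h.py 0 0 .2
```

```text
[213.6 223.9] [ 0.001  -0.0175]
[224.7 222.1] [-0.024  -0.0175]
[227.2 237.5] [-0.0242  0.0174]
[216.2 239.3] [0.0007 0.0174]
pen/hub/scraper max diff 14 123 125
t 7.18 jig [-0.2795  0.0357  0.2002] dp [ 0.18  -1.397  0.002] spin 0.001 f [-0.48 -0.2   1.43] gap 0.674 q [ 0.91  0.53 -0.86  1.72  0.44  1.1   0.08]
```

View pics/top6f.png

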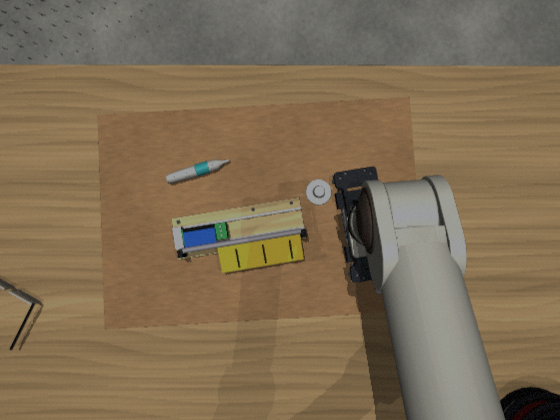

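The tail is at jig x -0.024 (home is -0.025) and centred in y. The hub and pen are where they were, and the hand is at 0.2 m, clear of everything.

```bash
python3 -m inch '{"fingers":[-0.35,-0.35,-0.35],"dp":[[0,0,0],[0,0,0],[0,0,0]],"spin":[0,0,0]}'; python3 -c "
from cell import manip
print(manip.hand_in())"
```

```text
clock: 7.43
tool_pos: [0.5603, -0.1854, 0.2]
tool_rot: [3.13, 0.265, 0.0]
ft_force: [0.0, 0.6, -0.0]
finger_gap: 0.677
the job is handed in; nothing more can be done
None
```

I pressed the paddle with one fingertip and pushed the bar under the raised flap with the other until it stalled at the stop. Then I backed off about 5 mm, let the paddle up so the flap came down on the bar, took the hand clear and handed the job in at 7.4 s.

- **Bar position:** in the last top picture the bar's tail is at jig x -24 mm (home is -25) and centred in the lane to within 1 mm. The nose is against the stop, within the roughly 2 mm camera accuracy. While pushing, the tool stalled at jig x -34.7 mm against a predicted -34.5, with the force rising.
- **Flap:** both last pictures show it resting on the bar. I could not read the flap angle or clamp force directly, so those are judged from the pictures only.
- **Bystanders and hand:** the pen's image is unchanged and the hub looks unmoved. In the last top picture the arm hides the scraper, so I did not check it. My automatic comparison gave large differences for the hub and scraper; I put these down to the arm and its shadow. The hand ended 0.2 m up, about 90 mm behind the jig's end, with wrist force near zero.

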